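Lock the press-and-twist lid of the finishing pot

ROBOT

A 7-joint arm with a two-finger parallel gripper is mounted at the origin on the work surface. World frame = base frame: x ahead of the robot, y to its left, z up, the work surface at z = 0. Lengths are in m, angles in rad, forces in N, time in s.
With the tool pointing down it reaches from about 0.4 to 0.85 m from the base axis. Payload 4.5 kg.
Tool frame: the origin (TCP) lies midway between the tips of the shut fingers; the grasp point (between the pads) lies 19 mm behind it; z points along the fingers, y is the line along which they close (so a half turn about z gives the same grasp; the last joint's range is limited). The gripper opens to 88 mm and grips with 3 to 60 N. Pads are 18 mm wide; open, the fingers measure 123 mm over their backs; the gripper's body (75 mm by 187 mm) begins 45 mm behind the grasp point.
Start: joints at [1.189, 0.689, -0.195, 1.565, 0.157, 0.902, -0.215], TCP at [0.252, -0.572, 0.239] pointing down, gripper open.
Joint ranges: [-3.01, 3.01], [-0.46, 2.08], [-1.47, 1.51], [0.13, 2.56], [-1, 4.14], [0.04, 2.09], [-2.66, 2.66]. Speed limits (rad/s): [2.57, 2.57, 3.14, 3.14, 3.14, 3.14, 3.14].

INTERFACE

Orientations are given as a unit quaternion [x, y, z, w].
In Python, from plant import r gives the robot as it stands. The module is installed in compiled form; this text tells all that it offers.
- The arm moves only by the tool step_arm, never from a script. Its argument "series" is a list of rows, each a list of 7 numbers: the shift along the world's x, y, z in mm, then the turn, a rotation vector about the world's x, y, z in rad, then the closure, from 0 (fully open) to 1 (shut). A call has 1 to 20 rows; each row shifts and turns the commanded pose from where the row before left it; what a row does not reach is not made up. A row lasts 1/10 s, in which the tool goes at most 50 mm and 8.59 degrees, less where a joint would pass 70% of its speed; a pose out of reach is approached as far as the arm can. A call is refused whole if a number of a shift passes 50 or a number of a turn 0.15, either way. A call with a gripper value outside its range is refused whole. The fingers move at their own pace and stop on an object; "force" is the grip in N (left out, the last holds). Time passes only in rows, so rows that do not move let the fingers close. It gives the time, the measured TCP pose, the force, the opening and the grip force at its end, in the units of the state.
- r.get_state(): the state, without advancing time (a new reading comes with each control period).
- r.snapshot(name): name is "side" or "top"; returns (picture, depth): 384x512x3 uint8, blue, green, red; 384x512 float32, m along the optical axis (not along the pixel's ray), 0 where there is no reading.
- r.get_calibration(name): a dict with "intrinsics" (3x3 intrinsics, pixels), "pose" (4x4, takes a point from camera to world coordinates). Camera axes: x right, y up, looking along -z (the intrinsics and any distortion apply to the point x, -y, -z); pixel columns grow to the right and rows downward; lengths in m; the calibration is good to about 2 mm. A picture is of the moment at which its call begins. get_calibration takes no time and is no camera call.
- r.finish_job(): hands the job in; it is judged then, once.
The state is a dict: "clock": time; "q": joint angles; "qd": joint speeds; "joint_torque": joint torques, N m; "tool_pos": TCP position; "eef_rot": TCP orientation; "contact_force": force on the tool from outside, world axes, zero at the start; "moment": the same for the moment, N m; "opening": opening from 0.0 (shut) to 1.0 (fully open); "finger_force": force on a finger pad.
Only numpy, scipy, OpenCV 4.12 (cv2) and the standard library are available. Lean on these libraries where they do the work, as an engineer would, in place of code of your own. Each camera call takes 0.05 s, during which the arm holds its last target. There are 200 camera calls.

TASK

The lid of the finishing pot has only been set in place, its two ears standing in the gaps of the rim. Press it down against its spring and twist it clockwise, seen from above, until both ears have gone under the hooks of the rim and the lid stays locked down by itself, then let go of it. Leave everything else on the bench where it is.

Things in the scene. Friction and masses are not known exactly. Their poses are not given: they have to be found in the camera images.
- pot: Grey round metal pot screwed to the bench by a flange 120 mm across; it cannot move. Origin: centre of its underside, z up. Wall 80 mm inner, 92 mm outer diameter, rim top 87 mm up. Two opposite gaps in the rim, open at the top, are centred on the pot's +x and -x and reach 18 degrees to each side; clockwise of each, seen from above, a hook overhangs a slot; elsewhere full wall.
- pot_gap (a point): Middle of the entry gap on the pot's +x side, at the height of the rim top (87 mm), 43 mm from the pot's axis. The other gap is opposite. Axes as the pot's.
- pot_catch (a point): Middle of the catch under one hook, on its underside (81 mm up), 43 degrees clockwise of the +x gap, 43 mm from the axis; its twin is opposite. The hook starts 18 degrees from the gap's middle with a barb 12 degrees wide, underside 77 mm up; then comes the catch, from 30 to 56 degrees, where full wall stops the ear. Slot floor 57 mm up. Axes as the pot's.
- pot_spring (a joint): How far the spring plate in the pot is pressed down by the lid: 0 at the start, in m, at most about 0.020 when the lid's ears reach the slot floor. It pushes up with about 3 N at 0 and 0.45 N more per mm. Below 0.012 the ears strike the barbs when the lid is twisted; between 0.012 and 0.020 they pass under (0.016 is best). About 0.008 when the lid is locked.
- lid_bar (a point): Loose bronze lid, about 0.2 kg: centre of the upright bar grip on it. x along the bar, z up. Bar 64 mm long, 20 wide (y), 36 high, on a round deck 74 mm across that lies 18 mm below this point. At the start the lid rests on the spring, this point 119 mm above the pot's underside, its x within 8 degrees of the pot's. Locked: 111 mm, and 37 to 49 degrees clockwise of the pot's x.
- lid_ear (a point): Centre of the lid's ear on the bar's +x side, 46 mm from the lid's axis and 36 mm below the bar's centre; its twin is on the -x side. The ears are 10 mm wide, 12 mm thick and reach 53 mm from the axis, in line with the bar, through the slots in the wall. Axes as the lid's.
- cradle: Cream ceramic hull cradle, bystander, base 150 x 60 mm, 80 mm across the cheeks, 57 mm high, two pairs of sloping cheeks on a base. Origin: centre of its underside.
- windlass: Bronze anchor windlass, bystander, base 120 x 90 mm, 76 mm high, with a small crank at its +y side. Origin: centre of its underside.
- square: Steel square lying flat, bystander: blade 180 x 30 x 5 mm along +x, wooden stock 120 mm long and 16 mm thick. Origin: where the blade leaves the stock, on the bench.
- jar: Amber glass jar with a plain steel cap, bystander, 56 mm diameter, 100 mm high. Origin: centre of its underside.
- plug0: One of three upright hardwood dowel plugs, bystander, 28 mm diameter, 65 mm high. Origin: centre of its underside.
- plug1: One of three upright hardwood dowel plugs, bystander, 28 mm diameter, 65 mm high. Origin: centre of its underside.
- plug2: One of three upright hardwood dowel plugs, bystander, 28 mm diameter, 65 mm high. Origin: centre of its underside.
Mind the look-alikes: they are no part of the job. Leave any purple or yellow look-alike of the part that bears lid_bar alone.

How it is judged:
By the outcome, as a careful person would: the job done as asked, in the order asked, and still so for the second after the job is handed in, with the robot touching nothing.
It also fails if it takes over 32 s, if anything falls off the work surface, if the arm or the gripper's body presses on something with over 40 N, if the wrist force passes 120 N, or if a joint passes its speed limit or range.

## Working session

There is one attempt and no reset: what is moved stays moved. The work goes in short steps, Python scripts to look and compute and a tool call to move; the robot and the scene stay as the last step left them, time stands still between calls to the robot, and variables do not carry over. Pictures are saved under pics/ and viewed, at most 10 in all, crops included, and the job is handed in when it is done.

Besides the shell and the picture viewer there is one more tool, called after "Call:" as a command line: name --pt "numbers of a row" for each row, then --argument value for the rest. step_arm: Moves the arm, as the interface text tells. Its arguments: {"type":"object","properties":{"series":{"type":"array"},"force":{"type":"number"}},"required":["series"]}

```bash
mkdir -p pics; cat > h.py <<'E'
import numpy as np,cv2
from plant import r
def snap(n):
    im,d=r.snapshot(n); c=r.get_calibration(n); K=np.array(c["intrinsics"]);T=np.array(c["pose"])
    v,u=np.mgrid[:384,:512]
    P=np.stack([(u-K[0,2])/K[0,0]*d,-(v-K[1,2])/K[1,1]*d,-d,np.ones_like(d)],-1)@T.T
    P=P[...,:3]; P[d==0]=np.nan
    return im,P
E
python3 - <<'E'
from h import *
for n in("top","side"):
    im,P=snap(n); cv2.imwrite(f"pics/{n}0.png",im); np.save(f"{n}0.npy",P); print({k:np.round(v,3).tolist() if k!='x' else v for k,v in r.get_calibration(n).items()})
s=r.get_state();print(s)
E
```

```text
{'intrinsics': [[427.625, 0.0, 252.633], [0.0, 427.625, 191.941], [0.0, 0.0, 1.0]], 'pose': [[-0.015, 0.999, -0.043, 0.511], [-0.999, -0.016, -0.03, -0.017], [-0.031, 0.042, 0.999, 1.007], [0.0, 0.0, 0.0, 1.0]]}
{'intrinsics': [[384.3, 0.0, 254.685], [0.0, 384.3, 196.825], [0.0, 0.0, 1.0]], 'pose': [[0.982, 0.093, -0.167, 0.418], [-0.191, 0.492, -0.849, -0.79], [0.003, 0.865, 0.501, 0.586], [0.0, 0.0, 0.0, 1.0]]}
{'clock': 0.1, 'q': array([ 1.18879604,  0.6898807 , -0.19452067,  1.56621119,  0.15732715,
        0.90247862, -0.21508967]), 'qd': array([ 0.00161293, -0.00050656,  0.00075192, -0.00284656, -0.0011801 ,
       -0.00152855, -0.00019955]), 'joint_torque': array([-2.84212263e-03, -5.28493595e+01, -1.27152286e+00, -1.53837579e+01,
       -5.26129582e-02,  1.97774454e-03,  5.01028876e-05]), 'tool_pos': array([ 0.25218765, -0.57126767,  0.23801004]), 'eef_rot': array([ 9.78455825e-01,  2.06454768e-01, -2.28658396e-04, -7.58624475e-04]), 'contact_force': array([-0.19750647, -0.21589109, -0.55342986]), 'moment': array([ 0.01900024,  0.00682969, -0.0259502 ]), 'finger_force': 0.0, 'opening': 1.0004984934558712}
```

View pics/top0.png

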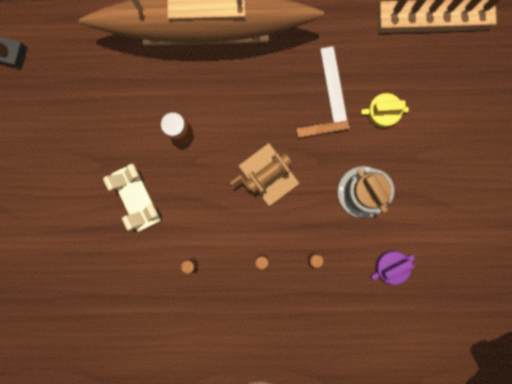

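View pics/side0.png

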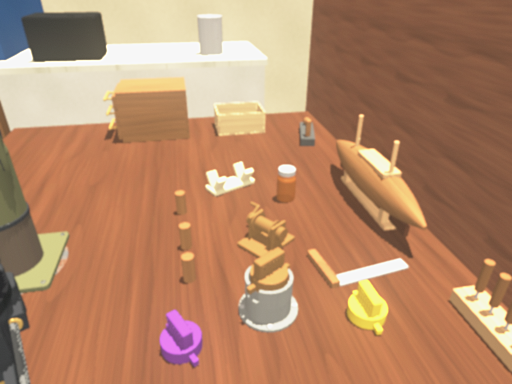

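The top view shows three possible lids: the bronze one on the grey pot at (374,190), a yellow one at (386,110) and a purple one at (395,268). By the description it is the bronze one. The side view shows it at (268,275). Next I measure it and check with a close crop.

```bash
python3 - <<'E'
from h import *
P=np.load("top0.npy"); im=cv2.imread("pics/top0.png")
box=np.zeros((384,512),bool); box[160:222,332:402]=1
def rep(n,m):
    p=P[m&box]; 
    if len(p)<5: print(n,len(p));return
    (c,s,a)=cv2.minAreaRect((p[:,:2]*1000).astype(np.float32)); w=np.linalg.svd(p[:,:2]-p[:,:2].mean(0),full_matrices=0)[2][0]
    print(n,len(p),p.mean(0).round(4),np.round(c,1),np.round(s,1),round(a,1),'ax',np.degrees(np.arctan2(w[1],w[0])).round(1))
z=P[...,2]
print(np.histogram(z[box],bins=np.arange(-.01,.16,.006)))
rep('bar',(z>.128)&(z<.15)); rep('deck',(z>.092)&(z<.108)); rep('rim',(z>.078)&(z<.092)); rep('flange',(z>.002)&(z<.015))
S=np.load("side0.npy"); zs=S[...,2]; b=np.zeros_like(box); b[240:335,230:310]=1
p=S[b&(zs>.128)]; c=cv2.minAreaRect((p[:,:2]*1000).astype(np.float32)); print('side bar',len(p),p.mean(0),c)
m=z[160:222,332:402]
a=cv2.resize(im[155:225,330:405],None,fx=5,fy=5,interpolation=2)
s=cv2.resize(cv2.imread("pics/side0.png")[240:335,230:310],None,fx=4,fy=4,interpolation=2)
o=np.zeros((400,800,3),np.uint8);o[:350,:375]=a;o[:380,400:720]=s;cv2.imwrite("pics/crop0.png",o)
E
```

```text
(array([  41, 1779,  535,  251,   19,   12,   24,   15,   19,   60,   33,
         39,   23,   20,   33,  145,  286,   41,  513,   28,   25,   22,
         22,   46,  288,    1,    0,    0]), array([-0.01 , -0.004,  0.002,  0.008,  0.014,  0.02 ,  0.026,  0.032,
        0.038,  0.044,  0.05 ,  0.056,  0.062,  0.068,  0.074,  0.08 ,
        0.086,  0.092,  0.098,  0.104,  0.11 ,  0.116,  0.122,  0.128,
        0.134,  0.14 ,  0.146,  0.152,  0.158]))
bar 335 [ 0.5507 -0.2422  0.136 ] [ 551.  -243.2] [63.6 21.8] 32.4 ax -148.6
deck 578 [ 0.5499 -0.2384  0.1006] [ 551.6 -242.9] [70.9 73.5] 44.5 ax -56.5
rim 437 [ 0.5502 -0.2386  0.0866] [ 550.3 -243.2] [92.4 90.6] 86.1 ax -169.1
flange 790 [ 0.5487 -0.2302  0.0063] [ 552.8 -252.3] [160.7 142.8] 88.9 ax -149.7
side bar 329 [ 0.55151964 -0.24911527  0.13525934] ((553.1375732421875, -246.31224060058594), (64.64193725585938, 21.418426513671875), 31.40946388244629)
```

View pics/crop0.png

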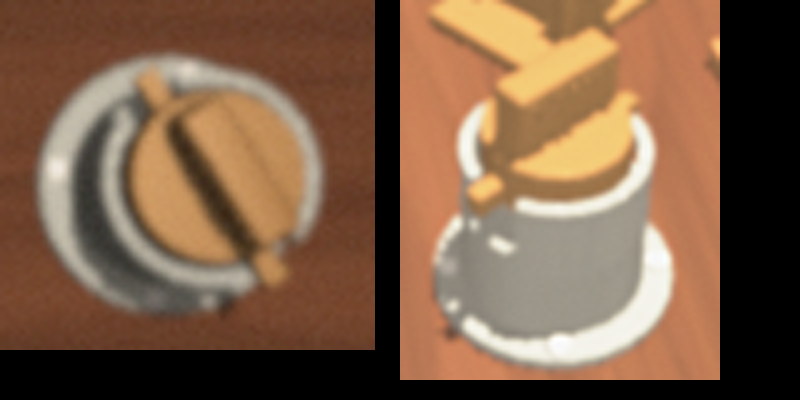

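The crop confirms the choice: the bronze lid sits in the grey pot, with its ears at crop pixels (150,85) and (272,268). The bar points about +32° from world x and is centred near (0.551,-0.243). I'll find the gap angle from the saved data and start the approach.

```bash
python3 - <<'E'
import numpy as np
for n,c in(("top",(.5505,-.243)),("side",(.552,-.245))):
    P=np.load(n+"0.npy").reshape(-1,3); d=P[:,:2]-c; R=np.hypot(*d.T); z=P[:,2]
    a=np.degrees(np.arctan2(d[:,1],d[:,0]))
    m=(R>.0405)&(R<.0455)&(z>.03)&(z<.12)
    print(n)
    for k in range(-180,180,6):
        q=m&(a>=k)&(a<k+6)
        print(k,q.sum(),np.round(np.percentile(z[q],[10,50,90])*1000) if q.any() else '',end=' | ')
    e=(R>.048)&(R<.053)&(z>.07)&(z<.1)
    print('\near',[(round(np.median(a[e&s]),1),(e&s).sum()) for s in(a>-60,a<-60) if (e&s).any()], np.sort(a[e]).round()[:60])
E
```

```text
top
-180 5 [87. 88. 89.] | -174 4 [86. 86. 87.] | -168 8 [76. 86. 87.] | -162 1 [85. 85. 85.] | -156 10 [56. 87. 90.] | -150 7 [74. 88. 91.] | -144 2 [88. 89. 89.] | -138 1 [60. 60. 60.] | -132 1 [73. 73. 73.] | -126 6 [75. 87. 88.] | -120 4 [84. 87. 88.] | -114 6 [86. 87. 89.] | -108 5 [85. 86. 88.] | -102 4 [85. 86. 87.] | -96 5 [86. 88. 88.] | -90 5 [86. 88. 90.] | -84 4 [85. 88. 89.] | -78 3 [87. 88. 88.] | -72 3 [85. 86. 90.] | -66 6 [86. 87. 89.] | -60 4 [86. 87. 88.] | -54 4 [85. 86. 89.] | -48 5 [85. 86. 88.] | -42 4 [85. 87. 88.] | -36 6 [85. 86. 88.] | -30 5 [83. 88. 89.] | -24 8 [69. 86. 88.] | -18 5 [84. 86. 86.] | -12 8 [57. 86. 88.] | -6 8 [58. 85. 87.] | 0 6 [57. 87. 88.] | 6 7 [75. 87. 89.] | 12 8 [74. 83. 88.] | 18 0  | 24 5 [88. 88. 90.] | 30 11 [57. 77. 89.] | 36 6 [55. 59. 86.] | 42 4 [56. 58. 59.] | 48 2 [85. 85. 86.] | 54 5 [58. 86. 88.] | 60 5 [53. 85. 88.] | 66 8 [48. 87. 90.] | 72 9 [40. 86. 88.] | 78 10 [39. 86. 88.] | 84 9 [41. 83. 86.] | 90 11 [39. 73. 87.] | 96 14 [38. 72. 87.] | 102 9 [56. 85. 87.] | 108 11 [36. 64. 86.] | 114 10 [41. 77. 87.] | 120 13 [
[... 1216 characters left out ...]
0  | 24 1 [90. 90. 90.] | 30 0  | 36 0  | 42 0  | 48 0  | 54 0  | 60 0  | 66 0  | 72 0  | 78 0  | 84 0  | 90 0  | 96 0  | 102 0  | 108 0  | 114 0  | 120 0  | 126 2 [86. 87. 88.] | 132 2 [87. 87. 87.] | 138 7 [76. 86. 88.] | 144 5 [85. 86. 87.] | 150 3 [86. 87. 87.] | 156 7 [58. 86. 87.] | 162 6 [58. 87. 88.] | 168 5 [69. 87. 88.] | 174 6 [44. 72. 87.] | 
ear [(np.float64(28.0), np.int64(12)), (np.float64(-147.4), np.int64(32))] [-155. -154. -154. -154. -154. -154. -153. -152. -151. -151. -151. -151.
 -150. -149. -148. -147. -147. -147. -147. -146. -146. -145. -145. -145.
 -145. -144. -144. -143. -143. -143. -143. -143.   25.   25.   26.   26.
   27.   28.   29.   30.   31.   32.   33.   34.]
```

Call:
step_arm --pt "30 33 0 0 0 0.0143 0" --pt "30 33 0 0 0 0.0143 0" --pt "30 33 0 0 0 0.0143 0" --pt "30 33 0 0 0 0.0143 0" --pt "30 33 0 0 0 0.0143 0" --pt "30 33 0 0 0 0.0143 0" --pt "30 33 0 0 0 0.0143 0" --pt "30 33 0 0 0 0.0143 0" --pt "30 33 0 0 0 0.0143 0" --pt "29 32 0 0 0 0.0143 0" --pt "0 0 0 0 0 0 0" --pt "0 0 0 0 0 0 0" --force 40

```text
clock: 1.3
tool_pos: [0.5518, -0.2415, 0.2382]
eef_rot: [0.961, 0.277, -0.0, -0.0]
contact_force: [-0.8, -1.4, -0.3]
opening: 1.0
finger_force: 0.0
```

The gap is centred near 35° world, so the lid sits about −3° from pot x and should turn about −40°. Descending next.

Call:
step_arm --pt "0 -2.5 -40 0 0 0 0" --pt "0 0 -40 0 0 0 0" --pt "0 0 -30 0 0 0 0.3" --pt "0 0 -15 0 0 0 0.3" --pt "0 0 -7 0 0 0 0.4" --pt "0 0 0 0 0 0 0.5" --pt "0 0 0 0 0 0 0.6"

```text
clock: 2.0
tool_pos: [0.5516, -0.2463, 0.1076]
eef_rot: [0.961, 0.275, 0.0, 0.001]
contact_force: [-0.4, 0.2, -0.2]
opening: 0.571
finger_force: 0.0
```

```bash
python3 - <<'E'
from h import *
im,P=snap("side");cv2.imwrite("pics/a.png",cv2.resize(im[170:350,190:350],None,fx=3.3,fy=3.3,interpolation=2));print(r.get_state()["tool_pos"],r.get_state()["contact_force"],r.get_state()["opening"])
E
```

```text
[ 0.55193492 -0.24609211  0.10786318] [ 0.01599948 -0.48379997 -0.26532208] 0.5243023130357392
```

View pics/a.png

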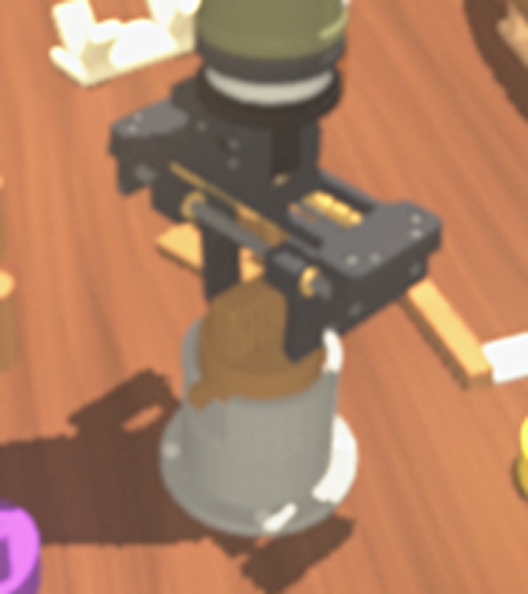

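The fingers straddle the bar: one is behind it at (222,250) and the other in front at (310,310). Nothing is touching yet, so I'll lower slightly and close.

Call:
step_arm --pt "0 1.5 -2 0 0 0 0.7" --pt "0 0 0 0 0 0 0.75" --pt "0 0 0 0 0 0 1" --pt "0 0 0 0 0 0 1" --pt "0 0 0 0 0 0 1" --pt "0 0 0 0 0 0 1" --force 40

```text
clock: 2.65
tool_pos: [0.5518, -0.2438, 0.1049]
eef_rot: [0.961, 0.276, 0.0, 0.0]
contact_force: [1.3, 0.5, 0.0]
opening: 0.224
finger_force: 40.0
```

Call:
step_arm --pt "0 0 -4 0 0 0 1" --pt "0 0 -4 0 0 0 1" --pt "0 0 -4 0 0 0 1" --pt "0 0 -4 0 0 0 1" --pt "0 0 0 0 0 0 1" --pt "0 0 0 0 0 0 1"

```text
clock: 3.25
tool_pos: [0.5518, -0.2438, 0.0891]
eef_rot: [0.961, 0.276, 0.0, 0.0]
contact_force: [-1.0, 0.4, 7.9]
opening: 0.226
finger_force: 40.0
```

The spring force matches a 16 mm press. Twisting clockwise in two stages.

Call:
step_arm --pt "0 0 0 0 0 -0.06 1" --pt "0 0 0 0 0 -0.06 1" --pt "0 0 0 0 0 -0.06 1" --pt "0 0 0 0 0 -0.06 1" --pt "0 0 0 0 0 -0.06 1" --pt "0 0 0 0 0 -0.05 1" --pt "0 0 0 0 0 0 1" --pt "0 0 0 0 0 0 1"

```text
clock: 4.05
tool_pos: [0.5523, -0.2441, 0.0893]
eef_rot: [0.995, 0.104, 0.001, 0.001]
contact_force: [-0.5, -0.1, 7.3]
opening: 0.227
finger_force: 40.0
```

```bash
python3 -c "
from plant import r
s=r.get_state();print(s['moment'],s['contact_force'],s['tool_pos'])"
```

```text
[ 0.04390552 -0.0023697  -0.0128683 ] [-0.48450841 -0.13394905  7.25144899] [ 0.55229983 -0.24411372  0.08933743]
```

Call:
step_arm --pt "0 0 0 0 0 -0.06 1" --pt "0 0 0 0 0 -0.06 1" --pt "0 0 0 0 0 -0.06 1" --pt "0 0 0 0 0 -0.06 1" --pt "0 0 0 0 0 -0.06 1" --pt "0 0 0 0 0 -0.05 1" --pt "0 0 0 0 0 0 1" --pt "0 0 0 0 0 0 1"

```text
clock: 4.85
tool_pos: [0.5523, -0.2442, 0.0893]
eef_rot: [0.998, -0.071, 0.001, 0.001]
contact_force: [0.7, 0.1, 7.2]
opening: 0.22
finger_force: 40.0
```

```bash
python3 -c "
from plant import r
s=r.get_state();print(s['moment'],s['contact_force'],s['tool_pos'])"
```

```text
[ 0.03293361  0.05840602 -0.0213227 ] [0.71486833 0.14271324 7.18713137] [ 0.55234185 -0.2442487   0.08934636]
```

Call:
step_arm --pt "0 0 0 0 0 0 1" --pt "0 0 2 0 0 0 1" --pt "0 0 2 0 0 0 1" --pt "0 0 2 0 0 0 1" --pt "0 0 1 0 0 0 1" --pt "0 0 1 0 0 0 1" --pt "0 0 1 0 0 0 1" --pt "0 0 0 0 0 0 1"

```text
clock: 5.65
tool_pos: [0.5523, -0.2442, 0.0972]
eef_rot: [0.998, -0.071, 0.001, 0.0]
contact_force: [4.4, -2.0, -4.5]
opening: 0.226
finger_force: 40.0
```

```bash
python3 -c "
from plant import r
s=r.get_state();print(s['moment'],s['contact_force'],s['tool_pos'])"
```

```text
[-0.46946968 -0.90378686 -0.00588888] [ 4.42405052 -1.9934516  -4.52873339] [ 0.55229346 -0.24420111  0.09719673]
```

The lid caught at +8 mm and the force went negative, so the hooks are holding it. I'll ease back down, release and lift off.

Call:
step_arm --pt "0 0 -1 0 0 0 1" --pt "0 0 0 0 0 0 1" --pt "0 0 0 0 0 0 0.7" --pt "0 0 0 0 0 0 0.6" --pt "0 0 0 0 0 0 0.5" --pt "0 0 0 0 0 0 0.5" --pt "0 0 5 0 0 0 0.5" --pt "0 0 20 0 0 0 0.5" --pt "0 0 40 0 0 0 0.5" --pt "0 0 40 0 0 0 0.5" --pt "-45 -20 20 0 0 0 0.5" --pt "-45 -20 0 0 0 0 0.5" --pt "-45 -20 0 0 0 0 0.5" --pt "-45 -20 0 0 0 0 0.5" --pt "-45 -20 0 0 0 0 0.5" --pt "0 0 0 0 0 0 0.5" --pt "0 0 0 0 0 0 0.5"

```text
clock: 7.35
tool_pos: [0.3281, -0.3433, 0.221]
eef_rot: [0.997, -0.072, 0.0, 0.0]
contact_force: [1.6, -0.0, 0.0]
opening: 0.501
finger_force: 0.0
```

```bash
python3 - <<'E'
from h import *
im,P=snap("top");z=P[...,2];b=np.zeros((384,512),bool);b[160:222,332:402]=1
p=P[b&(z>.115)&(z<.15)];print(len(p),np.median(p[:,2]),cv2.minAreaRect((p[:,:2]*1000).astype(np.float32)))
i2,_=snap("side")
o=np.zeros((600,800,3),np.uint8);o[:384,:512]=im;o[:400,512:800]=cv2.resize(i2[220:340,225:311],(288,400));cv2.imwrite("pics/end.png",o);print(r.get_state()["contact_force"])
E
```

```text
350 0.12837204415053577 ((550.9370727539062, -242.4492950439453), (21.490318298339844, 63.81465530395508), 80.7119369506836)
[ 0.54536909  0.25292343 -0.37046943]
```

View pics/end.png

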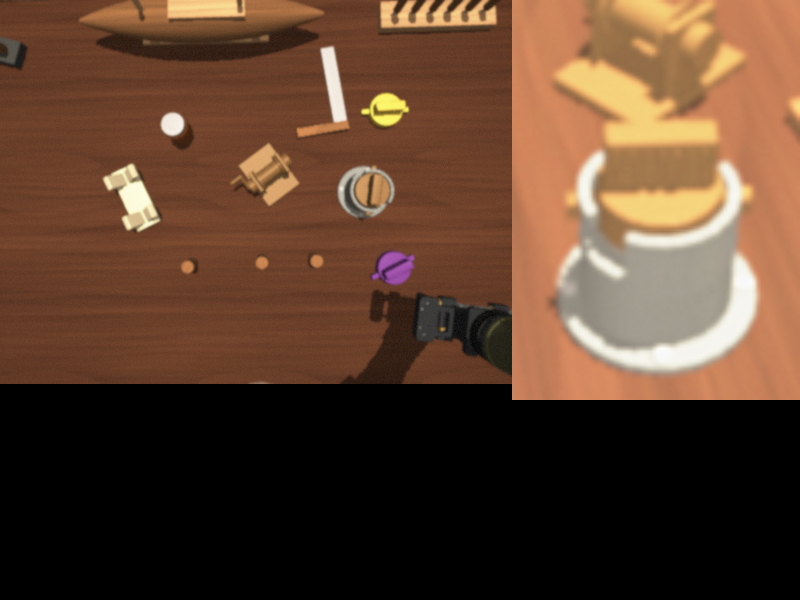

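The lid at (374,190) in the top view is 8 mm lower, at −9° world, which is about 44° clockwise of pot x. Its ears are under the hooks at side-crop pixels (572,205) and (745,195). The other things on the bench are where they were.

```bash
python3 -c "
from plant import r
print(r.finish_job())"
```

```text
the job is handed in; nothing more can be done
None
```

The bronze lid is pressed down, twisted about 44° clockwise of the pot's x, held 8 mm down under the hooks, and released; the other items look undisturbed, and the job is handed in at about 7.5 s, though the hand-in returned no verdict.

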